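# Close up the loose side of a necklace on the bead board

### The arm

A 7-joint arm with a two-finger parallel gripper is mounted at the origin on a cart in front of the work surface, level with it; the furniture and walls round the work are solid. World frame = base frame: x ahead of the robot, y to its left, z up, the work surface at z = 0. Lengths are in m, angles in rad, forces in N, time in s.
With the tool pointing down it reaches from about 0.4 to 0.875 m from the base axis. Payload 6.5 kg.
Tool frame: the origin (TCP) lies midway between the tips of the shut fingers; the grasp point (between the pads) lies 19 mm behind it; z points along the fingers, y is the line along which they close (so a half turn about z gives the same grasp; the last joint's range is limited). The gripper opens to 88 mm and grips with 3 to 60 N. Pads are 18 mm wide; open, the fingers measure 123 mm over their backs; the gripper's body (75 mm by 187 mm) begins 45 mm behind the grasp point.
Start: joints at [-1.244, 0.536, -0.004, 1.538, 0.003, 1.067, -0.071], TCP at [0.249, 0.6, 0.239] pointing down, gripper open.
Joint ranges: [-2.7, 2.7], [-0.37, 2.16], [-1.27, 1.26], [0.24, 2.4], [-1.31, 4.45], [0.19, 1.91], [-2.76, 2.76]. Speed limits (rad/s): [2.39, 2.39, 3.14, 3.14, 3.14, 3.14, 3.14].

### API

Orientations are given as a rotation vector (axis times angle).
In Python, from cell import bot gives the robot as it stands. The module is installed in compiled form; this text tells all that it offers.
- The arm moves only by the tool step_arm, never from a script. Its argument "plan" is a list of rows, each an object of numbers: "tx", "ty", "tz": the shift along the tool's x, y, z in mm; "turn": the turn about the tool's z in rad. A call has 1 to 8 rows; each row shifts and turns the commanded pose from where the row before left it, along the tool's axes as they then stand; what a row does not reach is not made up. A row lasts 1/8 s, in which the tool goes at most 62.5 mm and 10.7 degrees, less where a joint would pass 70% of its speed; a pose out of reach is approached as far as the arm can. A call is refused whole if a number of a shift passes 62.5 or a number of a turn 0.188, either way. A call with a gripper value outside its range is refused whole. "jaw" is the opening in per cent of the stroke, from 0 (shut) to 100 (fully open), set as the call begins (left out, the last holds). The fingers move at their own pace and stop on an object; the grip force is fixed at half the most. Time passes only in rows, so rows that do not move let the fingers close. It gives the time, the measured TCP pose, the force, the opening and the grip force at its end, in the units of the state.
- bot.get_obs(): the state, without advancing time (a new reading comes with each control period).
- bot.read_camera(name): name is "side" or "top" or "wrist"; returns (picture, depth): 480x640x3 uint8, red, green, blue; 480x640 float32, m along the optical axis (not along the pixel's ray), 0 where there is no reading.
- bot.camera_model(name): a dict with "K" (3x3 intrinsics, pixels), "eye" and "orientation" of the camera in the world. Camera axes: x right, y up, looking along -z (the intrinsics and any distortion apply to the point x, -y, -z); pixel columns grow to the right and rows downward; lengths in m; the calibration is good to about 2 mm. A picture is of the moment at which its call begins: read the wrist's pose just before it. camera_model takes no time and is no camera call; for the wrist camera it gives the pose at the moment of the call.
- bot.finish_job(): hands the job in; it is judged then, once.
The state is a dict: "clock": time; "joint_pos": joint angles; "joint_velocities": joint speeds; "joint_torque": joint torques, N m; "ee_pos": TCP position; "tcp_rot": TCP orientation; "contact_force": force on the tool from outside, world axes, zero at the start; "wrist_torque": the same for the moment, N m; "finger_gap": opening from 0.0 (shut) to 1.0 (fully open); "grip_force": force on a finger pad.
Only numpy, scipy, OpenCV 4.12 (cv2) and the standard library are available. Lean on these libraries where they do the work, as an engineer would, in place of code of your own. Each camera call takes 0.05 s, during which the arm holds its last target. There are 200 camera calls.

### The job

A necklace is being laid out in the outer U-shaped channel of the bead board: the barrel bead lies on the centre mark and the three round beads of one side are already closed up against it. With closed fingertips just above the board and kept square to the channel, follow it from the open end of the other leg round into the curve, gently pushing the rearmost of the three loose round beads so that it rolls the other two ahead of it, until all three touch one another and the barrel bead as on the finished side. Touch only the rearmost bead, do not pinch, lift or flick any bead, do not shift the barrel bead or the finished side, and leave the spare beads and everything else where they are.

Things in the scene. Friction and masses are not known exactly. Their poses are not given: they have to be found in the camera images.
- bead_board: grey flocked bead board, 260 x 256 mm, 12 mm thick, fixed. Origin at the centre of its underside. The bottom of its U channels lies towards its -x, the legs run along +x. Two nested channels, 22.5 mm wide, 6 mm deep (floor 6 mm, rims 12 mm above the table). The necklace lies in the outer one: loose beads in the +y leg, finished side at -y. The inner one is empty; wells with spare beads inside it.
- centre_mark (a point): middle of the outer channel's bottom, on its floor, 6 mm above the table, beside the long thick white tick on the rim (thin ticks every 12.7 mm); the barrel bead's place. At (x -104, y 0) mm in the board's frame.
- curve_centre (a point): centre of the outer channel's curve, 6 mm above the table, at (x -4, y 0) mm in the board's frame. The channel's centre line is a half circle of radius 100 mm about it, on the board's -x side, then two straight legs at board y = +100 and -100 mm from x -4 to the channel's end at x 108 mm.
- centre_bead: brass barrel bead, 20 mm in diameter and 24 mm long (42 g), lying on the centre mark with its length (own y axis) along the channel; origin at its centre. It is loose and slides if pushed. A round bead that touches its end has its centre 22 mm from this origin.
- laid_bead1: turned brass ball bead, 20 mm in diameter (28 g), origin at its centre, 16 mm above the table. Slippery (friction about 0.1); rolls or slides with slight drag and soon stops when not pushed. The first bead of the finished side, against the barrel bead.
- laid_bead2: turned brass ball bead, 20 mm in diameter (28 g), origin at its centre, 16 mm above the table. Slippery (friction about 0.1); rolls or slides with slight drag and soon stops when not pushed. The second bead of the finished side.
- laid_bead3: turned brass ball bead, 20 mm in diameter (28 g), origin at its centre, 16 mm above the table. Slippery (friction about 0.1); rolls or slides with slight drag and soon stops when not pushed. The third bead of the finished side.
- lead_bead: turned brass ball bead, 20 mm in diameter (28 g), origin at its centre, 16 mm above the table. Slippery (friction about 0.1); rolls or slides with slight drag and soon stops when not pushed. The loose bead nearest the curve and the barrel bead, in the +y leg or at the start of the curve.
- mid_bead: turned brass ball bead, 20 mm in diameter (28 g), origin at its centre, 16 mm above the table. Slippery (friction about 0.1); rolls or slides with slight drag and soon stops when not pushed. The middle one of the three loose beads.
- tail_bead: turned brass ball bead, 20 mm in diameter (28 g), origin at its centre, 16 mm above the table. Slippery (friction about 0.1); rolls or slides with slight drag and soon stops when not pushed. The rearmost loose bead, nearest the open end of the leg, the only one that may be touched; met high up or askew it jams against floor or wall. Starts 33 mm or more from the channel's end. Row closed up: its centre is 62 mm along the channel from the barrel bead's.
- spare_bead1: turned brass ball bead, 20 mm in diameter (28 g), origin at its centre, 16 mm above the table. Slippery (friction about 0.1); rolls or slides with slight drag and soon stops when not pushed. A spare in the far well of the board.
- spare_bead2: turned brass ball bead, 20 mm in diameter (28 g), origin at its centre, 16 mm above the table. Slippery (friction about 0.1); rolls or slides with slight drag and soon stops when not pushed. A spare in the far well of the board.
- spare_barrel: spare barrel bead like the centre bead, in the near well at -y; origin at its centre.
- pliers: blue-handled pliers lying beside the board, 154 mm long, 11 mm high; a bystander.
- copper_dish: shallow copper dish with solder scraps, 72 mm across, 24 mm high, origin at the centre of its foot; a bystander.
- flux_tin: red tin with a white lid, 45 mm across, 50 mm high, origin at the centre of its foot; a bystander.
- tweezers: blue tweezers, 145 mm long, 8 mm high, lying beside the board on its -y side; a bystander.

How it is judged:
On the way:
1. the fingertips take the rearmost bead along the leg into the curve (x of tail_bead in the frame of bead_board below -0.006 m).
At the end, for the whole second after the job is handed in: The three loose beads lie at rest in the outer channel, closed up in a row: gap of the first to the barrel bead under 4 mm, gaps between the round beads under 3 mm; the barrel bead is within 5 mm of its starting place on the centre mark and the three finished beads within 6 mm of theirs (z of lead_bead in the frame of bead_board between 0.012 and 0.02 m and horizontal distance between lead_bead and curve_centre between 0.093 and 0.107 m and y of each of lead_bead, mid_bead, tail_bead in the frame of bead_board above 0 m and linear speed of each of lead_bead, mid_bead, tail_bead, centre_bead below 0.01 m/s and z of mid_bead in the frame of bead_board between 0.012 and 0.02 m and horizontal distance between mid_bead and curve_centre between 0.093 and 0.107 m and z of tail_bead in the frame of bead_board between 0.012 and 0.02 m and horizontal distance between tail_bead and curve_centre between 0.093 and 0.107 m and distance between lead_bead and centre_bead below 0.026 m and distance between mid_bead and lead_bead below 0.023 m and distance between tail_bead and mid_bead below 0.023 m and distance of centre_bead from where it was at the start of the episode below 0.005 m and distance of each of laid_bead1, laid_bead2, laid_bead3 from where it was at the start of the episode below 0.006 m); the robot touches nothing.
It fails at once if a bead is lifted out of its channel or well, or carried (z of any of lead_bead, mid_bead, tail_bead, centre_bead, laid_bead1, laid_bead2, laid_bead3, spare_bead1, spare_bead2, spare_barrel in the frame of bead_board above 0.024 m).
It fails at once if the fingers touch a bead other than the rearmost loose one (contact force between the fingers and lead_bead above 0.3 N or contact force between the fingers and mid_bead above 0.3 N or contact force between the fingers and centre_bead above 0.3 N or contact force between the fingers and laid_bead1 above 0.3 N or contact force between the fingers and laid_bead2 above 0.3 N or contact force between the fingers and laid_bead3 above 0.3 N or contact force between the fingers and spare_bead1 above 0.3 N or contact force between the fingers and spare_bead2 above 0.3 N or contact force between the fingers and spare_barrel above 0.3 N).
It fails at once if the rearmost bead is pinched or pressed with more than 15 N, or the board with more than 25 N (contact force between the fingers and tail_bead above 15 N or contact force between the fingers and bead_board above 25 N).
It fails at once if a loose bead is flicked (faster than 0.4 m/s) (linear speed of any of lead_bead, mid_bead, tail_bead above 0.4 m/s).
It fails at once if the barrel bead or a bead of the finished side is shoved more than 10 mm, or a spare bead or bystander more than 20 mm (distance of any of centre_bead, laid_bead1, laid_bead2, laid_bead3 from where it was at the start of the episode above 0.01 m or distance of any of spare_bead1, spare_bead2, spare_barrel, pliers, copper_dish, flux_tin, tweezers from where it was at the start of the episode above 0.02 m).
It also fails if it takes over 48 s, if anything falls off the work surface, if the arm or the gripper's body presses on something with over 40 N, if the wrist force passes 120 N, or if a joint passes its speed limit or range.

## Working session

There is one attempt and no reset: what is moved stays moved. The work goes in short steps, Python scripts to look and compute and a tool call to move; the robot and the scene stay as the last step left them, time stands still between calls to the robot, and variables do not carry over. Pictures are saved under pics/ and viewed, at most 10 in all, crops included, and the job is handed in when it is done.

Besides the shell and the picture viewer there is one more tool, called after "Call:" by a JSON object that holds its "name" and its "arguments", one argument or row to a line. step_arm: Moves the arm, as the interface text tells. Its arguments: {"type":"object","properties":{"plan":{"type":"array"},"jaw":{"type":"number"}},"required":["plan"]}

```bash
mkdir -p pics; python3 - <<'E'
from cell import bot
import cv2,numpy as np
o=bot.get_obs();print(o['clock'],o['ee_pos'],o['tcp_rot'],o['finger_gap'])
for n in['top','side']:
    p,d=bot.read_camera(n);cv2.imwrite(f'pics/{n}0.png',p[:,:,::-1]);np.savez(f'{n}0.npz',p=p,d=d)
    print(n,bot.camera_model(n))
E
```

```text
0.0 [0.24858222 0.59992402 0.23784628] [-6.12795565e-01 -3.08103540e+00  2.71118877e-03] 0.9982267190872016
top {'K': array([[441.89747423,   0.        , 317.37236059],
       [  0.        , 441.89747423, 233.73353782],
       [  0.        ,   0.        ,   1.        ]]), 'eye': array([ 0.39579414, -0.04115928,  1.25129267]), 'orientation': array([ 0.08355863, -0.08909564, -1.54752854])}
side {'K': array([[468.65022775,   0.        , 326.56448428],
       [  0.        , 468.65022775, 236.96421692],
       [  0.        ,   0.        ,   1.        ]]), 'eye': array([ 0.19692175, -0.87298454,  0.58098927]), 'orientation': array([ 1.02528873, -0.19481379, -0.37764914])}
```

View pics/top0.png

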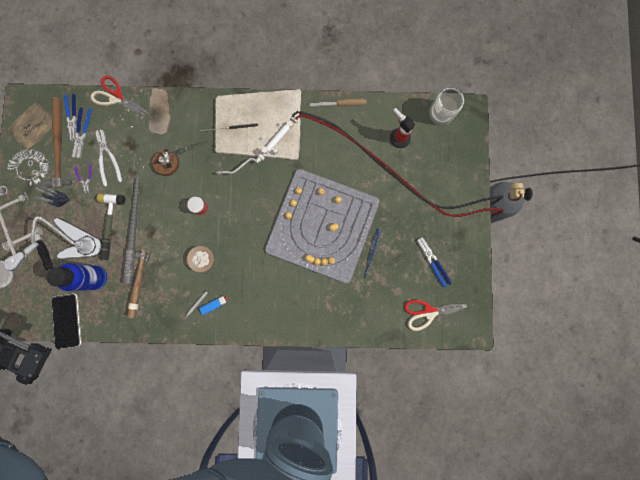

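The top view shows the board near (322,226), with the U bottom towards the robot. Loose beads are near (298,190), (291,203) and (289,215); the finished row and barrel are near (308-333,260).

```bash
cat > h.py <<'E'
import numpy as np,cv2
from scipy.spatial.transform import Rotation as R
def ray(m,px,z):
    px=np.atleast_2d(px).astype(float);K=m['K']
    v=np.c_[(px[:,0]-K[0,2])/K[0,0],-(px[:,1]-K[1,2])/K[1,1],-np.ones(len(px))]
    w=R.from_rotvec(m['orientation']).apply(v);e=m['eye']
    return e+w*((z-e[2])/w[:,2])[:,None]
def proj(m,P):
    c=R.from_rotvec(m['orientation']).inv().apply(np.atleast_2d(P)-m['eye']);K=m['K']
    return np.c_[K[0,0]*c[:,0]/-c[:,2]+K[0,2],-K[1,1]*c[:,1]/-c[:,2]+K[1,2]]
E
python3 - <<'E'
from h import *
from cell import bot
m=bot.camera_model('top');p=np.load('top0.npz')['p']
hsv=cv2.cvtColor(p,cv2.COLOR_RGB2HSV);roi=np.zeros(p.shape[:2],np.uint8);roi[160:290,258:385]=255
g=cv2.inRange(hsv,(12,90,90),(32,255,255))&roi
n,l,s,c=cv2.connectedComponentsWithStats(g)
for i in range(1,n):
    if s[i,4]>8:print(s[i],c[i].round(1),ray(m,c[i],.016)[0].round(4))
b=cv2.inRange(hsv,(0,0,60),(180,60,215))&cv2.inRange(hsv,(100,0,0),(179,255,255))&roi
b=cv2.morphologyEx(b,cv2.MORPH_CLOSE,np.ones((9,9)))
cs=max(cv2.findContours(b,0,2)[0],key=cv2.contourArea)
r=cv2.minAreaRect(cs);bx=cv2.boxPoints(r);W=ray(m,bx,.012);print(r,W.round(3),W.mean(0))
print([np.linalg.norm(W[i]-W[i-1]).round(3) for i in range(4)])
cv2.imwrite('pics/c.png',cv2.resize(p[160:290,258:385,::-1],None,fx=4.5,fy=4.5,interpolation=2))
E
```

```text
[295 187   7   7  37] [298.1 190.3] [0.6556 0.0133 0.016 ]
[318 188   7   7  35] [320.8 191.2] [ 0.6545 -0.0511  0.016 ]
[335 197   6   6  32] [337.5 199.5] [ 0.6315 -0.0991  0.016 ]
[290 200   7   6  36] [292.9 202.6] [0.6198 0.0273 0.016 ]
[285 212   7   7  38] [288.1 215.1] [0.5839 0.0398 0.016 ]
[329 223   9   8  53] [333.1 226.9] [ 0.5529 -0.088   0.016 ]
[305 255  30  10 172] [319.1 260. ] [ 0.4589 -0.0503  0.016 ]
((328.0596008300781, 227.7286834716797), (104.42150115966797, 91.37224578857422), 20.924501419067383) [[ 0.479  0.108  0.012]
 [ 0.726  0.022  0.012]
 [ 0.624 -0.258  0.012]
 [ 0.381 -0.167  0.012]] [ 0.55228894 -0.07381399  0.012     ]
[np.float64(0.292), np.float64(0.261), np.float64(0.298), np.float64(0.259)]
```

View pics/c.png

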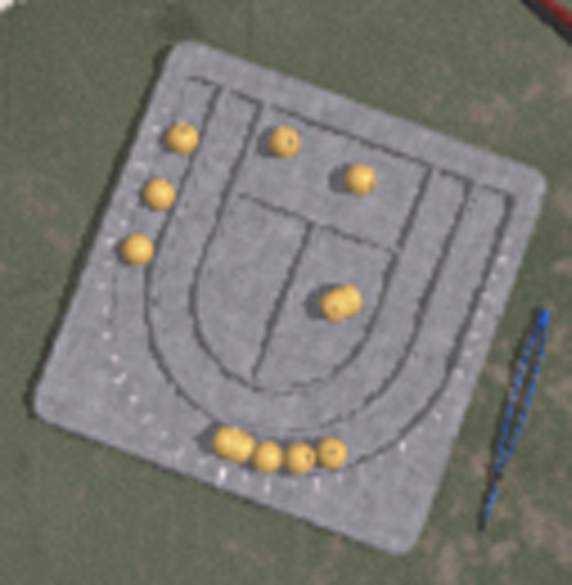

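The crop shows the three loose beads at crop (183,138), (159,193) and (138,249) in the left leg. The barrel is at (233,444), followed by the finished beads, and the board yaw is about -20°. Next I'll work out the wrist camera offset for a closer look.

```bash
python3 - <<'E'
from h import *
from cell import bot
o=bot.get_obs();m=bot.camera_model('wrist');T=R.from_rotvec(o['tcp_rot'])
print(T.as_matrix().round(3),'cam in tool',T.inv().apply(m['eye']-o['ee_pos']),m['K'][0,0])
print('view dir in tool',(T.inv()*R.from_rotvec(m['orientation'])).apply([0,0,-1]))
# shift in tool frame to put TCP at tail-end overview
for P in [[.60,.03,.3]]:print(T.inv().apply(np.array(P)-o['ee_pos'])*1000)
E
```

```text
[[-0.924  0.383 -0.   ]
 [ 0.383  0.924 -0.001]
 [-0.    -0.001 -1.   ]] cam in tool [ 0.07484944  0.00030907 -0.14571842] 386.68530170381814
view dir in tool [-2.91006856e-01  1.06815238e-04  9.56720961e-01]
[-542.79743931 -392.21405847  -61.40844261]
```

Call:
{"name": "step_arm", "arguments": {
  "plan": [
    {"tx": -40, "ty": -40},
    {"tx": -41, "ty": -41},
    {"tx": -41, "ty": -41},
    {"tx": -41, "ty": -41},
    {"tx": -41, "ty": -41},
    {"tx": -41, "ty": -41}
  ],
  "jaw": 0
}}

```text
$.plan[0]: bad value
```

Call:
{"name": "step_arm", "arguments": {
  "plan": [
    {"tx": -41, "ty": -41},
    {"tx": -41, "ty": -41},
    {"tx": -41, "ty": -41},
    {"tx": -41, "ty": -41},
    {"tx": -41, "ty": -41},
    {"tx": -41, "ty": -41},
    {},
    {}
  ]
}}

```text
$.plan[0]: bad value
```

```bash
python3 - <<'E'
from h import *
from cell import bot
o=bot.get_obs();print(o['clock'],o['ee_pos'],o['tcp_rot'],o['finger_gap'],o['joint_pos'].round(2) if hasattr(o['joint_pos'],'round') else o['joint_pos'])
m=bot.camera_model('wrist');p,d=bot.read_camera('wrist');np.savez('w1.npz',p=p,d=d,**m)
cv2.imwrite('pics/w1.png',p[:,:,::-1])
E
```

```text
0.1 [0.2486094  0.6000059  0.23795286] [-6.12922845e-01 -3.08103070e+00  2.31796453e-03] 1.0016860599266055 [-1.24  0.54 -0.    1.54  0.    1.07 -0.07]
```

View pics/w1.png

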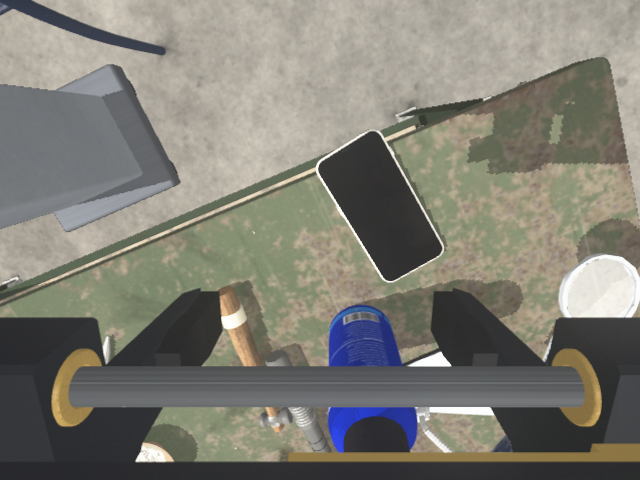

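The rows evidently need all four keys. The gripper also hides image rows below about 290, so I'll aim the board at the upper half. The blue bottle stands at (370,400), so I'll check its height first.

```bash
python3 - <<'E'
from h import *
from cell import bot
f=np.load('top0.npz');d=f['d'];m=bot.camera_model('top')
K=m['K'];v,u=np.mgrid[0:480,0:640]
P=np.c_[((u-K[0,2])/K[0,0]*d).ravel(),(-(v-K[1,2])/K[0,0]*d).ravel(),-d.ravel()]
W=R.from_rotvec(m['orientation']).apply(P)+m['eye']
k=(d.ravel()>0)&(W[:,0]>.15)&(W[:,0]<.85)&(W[:,1]>-.35)&(W[:,1]<.75)&(W[:,2]>.06)
W=W[k]
for c in sorted({tuple((w[:2]//.05).astype(int)) for w in W}):
    s=W[((W[:,:2]//.05).astype(int)==c).all(1)]
    print(np.array(c)*.05,s[:,2].max().round(3),len(s))
E
```

```text
[0.15 0.25] 0.751 853
[0.15 0.3 ] 0.739 353
[0.15 0.5 ] 0.348 152
[0.15 0.55] 0.342 3
[0.2 0.3] 0.71 36
[0.2 0.5] 0.349 654
[0.2  0.55] 0.385 360
[0.25 0.5 ] 0.348 109
[0.25 0.55] 0.394 290
[0.25 0.6 ] 0.32 84
[0.35 0.5 ] 0.157 181
[0.35 0.55] 0.2 432
[0.4 0.5] 0.155 141
[0.4  0.55] 0.202 380
[0.4 0.7] 0.102 120
[0.45 0.6 ] 0.09 34
[0.45 0.65] 0.124 60
[0.45 0.7 ] 0.103 92
[0.5 0.6] 0.126 67
[0.5  0.65] 0.143 94
[0.6  0.65] 0.118 87
[0.7  0.35] 0.064 15
[0.75 0.35] 0.064 5
[ 0.8 -0.3] 0.133 292
[ 0.8  -0.25] 0.133 11
```

Call:
{"name": "step_arm", "arguments": {
  "plan": [
    {"tx": 0, "ty": -40, "tz": -15, "turn": 0},
    {"tx": 0, "ty": -40, "tz": -15, "turn": 0},
    {"tx": 0, "ty": -40, "tz": -15, "turn": 0},
    {"tx": 0, "ty": -40, "tz": -15, "turn": 0},
    {"tx": -53, "ty": -30, "tz": 0, "turn": 0},
    {"tx": -53, "ty": -30, "tz": 0, "turn": 0},
    {"tx": -53, "ty": -30, "tz": 0, "turn": 0},
    {"tx": -53, "ty": -30, "tz": 0, "turn": 0}
  ],
  "jaw": 0
}}

```text
clock: 1.15
ee_pos: [0.3383, 0.2589, 0.2988]
tcp_rot: [0.613, 3.081, 0.001]
contact_force: [1.0, 0.1, 0.8]
finger_gap: 0.118
grip_force: 0.0
```

Call:
{"name": "step_arm", "arguments": {
  "plan": [
    {"tx": -53, "ty": -30, "tz": 0, "turn": 0},
    {"tx": -53, "ty": -30, "tz": 0, "turn": 0},
    {"tx": -53, "ty": -30, "tz": 0, "turn": 0},
    {"tx": -53, "ty": -30, "tz": 0, "turn": 0},
    {"tx": -53, "ty": -30, "tz": 0, "turn": 0},
    {"tx": -53, "ty": -30, "tz": 0, "turn": 0},
    {"tx": -53, "ty": -30, "tz": 0, "turn": 0},
    {"tx": 0, "ty": 0, "tz": 0, "turn": 0}
  ]
}}

```text
clock: 2.15
ee_pos: [0.6008, -0.0806, 0.2981]
tcp_rot: [0.623, 3.079, -0.005]
contact_force: [-0.2, 0.3, 0.5]
finger_gap: 0.005
grip_force: 0.0
```

```bash
python3 - <<'E'
from h import *
from cell import bot
o=bot.get_obs();print(o['clock'],o['ee_pos'],o['tcp_rot'],o['finger_gap'],np.round(o['joint_pos'],2),o['contact_force'])
m=bot.camera_model('wrist');p,d=bot.read_camera('wrist');np.savez('w2.npz',p=p,d=d,**m)
cv2.imwrite('pics/w2.png',p[:,:,::-1])
E
```

```text
2.15 [ 0.60081918 -0.08060981  0.29806477] [ 0.62318172  3.07871595 -0.00537289] 0.004947194022710625 [-0.29  0.43  0.48  1.62 -0.21  1.14  1.41] [-0.16556472  0.26793825  0.52098103]
```

View pics/w2.png

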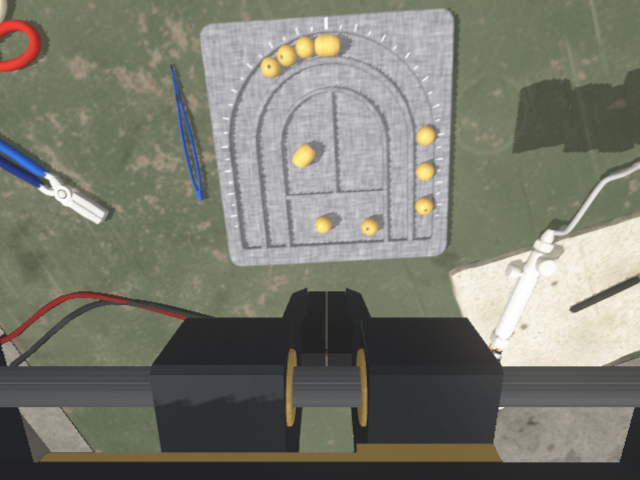

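The wrist view shows the loose beads at (426,135), (425,171) and (425,206). The barrel is at (327,45) on the thick tick, the finished beads are to its left, and the whole board is visible. Next I'll fit the board frame.

```bash
cat > meas.py <<'E'
from h import *
def meas(fn,board=True):
    m=np.load(fn);p=m['p']
    hsv=cv2.cvtColor(p,cv2.COLOR_RGB2HSV)
    g=cv2.inRange(hsv,(12,90,90),(32,255,255));g[290:]=0
    n,l,s,c=cv2.connectedComponentsWithStats(cv2.erode(g,np.ones((3,3))))
    out=[(s[i,2:5],c[i].round(1),ray(m,c[i],.016)[0][:2]) for i in range(1,n) if s[i,4]>60]
    if not board:return out,None
    b=cv2.inRange(hsv,(0,0,90),(180,28,200))|g;b[268:]=0
    b=cv2.morphologyEx(b,cv2.MORPH_OPEN,np.ones((5,5)));b=cv2.morphologyEx(b,cv2.MORPH_CLOSE,np.ones((9,9)))
    cs=max(cv2.findContours(b,0,cv2.CHAIN_APPROX_NONE)[0],key=cv2.contourArea)
    W=ray(m,cs[:,0],.012)[:,:2].astype(np.float32)
    return out,cv2.minAreaRect(W*1000)
E
python3 - <<'E'
from meas import *
out,r=meas('w2.npz');print(r)
for ps in (-20,):
  pass
(cx,cy),(w,h),a=r
for e in(0,90,180,270):
    if abs((a+e+20+180)%360-180)<45: yaw=(a+e+180)%360-180
c=np.array([cx,cy])/1000;y=np.deg2rad(yaw);Q=np.array([[np.cos(y),np.sin(y)],[-np.sin(y),np.cos(y)]])
print('yaw',yaw,c)
for s,px,w in out:print(s,px,w.round(4),'board mm',(Q@(w-c)*1000).round(1))
E
```

```text
((559.3201904296875, -56.9656982421875), (256.97979736328125, 260.29156494140625), 70.52916717529297)
yaw -19.47083282470703 [ 0.55932019 -0.0569657 ]
[  77   41 1164] [301.7  52. ] [ 0.4591 -0.0486] board mm [-97.2 -25.5]
[ 17  16 207] [425.4 135.4] [0.5844 0.0404] board mm [ -8.8 100.2]
[ 20  22 286] [303.5 155.7] [ 0.5535 -0.0881] board mm [  4.9 -31.3]
[ 16  15 190] [424.6 171. ] [0.6199 0.0277] board mm [ 28.9 100. ]
[ 16  16 161] [423.5 205.2] [0.6556 0.0143] board mm [67.  99.3]
[ 15  14 156] [322.9 224.3] [ 0.6324 -0.0986] board mm [ 82.8 -14.9]
[ 15  14 142] [369.6 226.1] [ 0.6549 -0.0502] board mm [87.8 38.3]
```

Call:
{"name": "step_arm", "arguments": {
  "plan": [
    {"tx": -11.5, "ty": 28, "tz": 30, "turn": 0},
    {"tx": -11.5, "ty": 28, "tz": 30, "turn": 0},
    {"tx": -11.5, "ty": 28, "tz": 30, "turn": 0},
    {"tx": -11.5, "ty": 27, "tz": 30, "turn": 0},
    {"tx": 0, "ty": 0, "tz": 40, "turn": 0},
    {"tx": 0, "ty": 0, "tz": 40, "turn": 0},
    {"tx": 0, "ty": 0, "tz": 40, "turn": -0.059},
    {"tx": 0, "ty": 0, "tz": 0, "turn": 0}
  ]
}}

```text
clock: 3.2
ee_pos: [0.6815, 0.0117, 0.0558]
tcp_rot: [-0.519, -3.091, 0.0]
contact_force: [0.0, -0.2, 0.7]
finger_gap: 0.003
grip_force: 0.0
```

```bash
cat > st.py <<'E'
from h import *
from cell import bot
c=np.array([559.3,-57.0]);yw=np.deg2rad(-19.5)
Q=np.array([[np.cos(yw),np.sin(yw)],[-np.sin(yw),np.cos(yw)]])
def st():
    o=bot.get_obs();T=R.from_rotvec(o['tcp_rot']);M=T.as_matrix()
    t=Q@(o['ee_pos'][:2]*1000-c);h=np.rad2deg(np.arctan2(M[1,0],M[0,0])-yw)%360
    print('t',round(o['clock'],2),'tcp board',t.round(1),'z',(o['ee_pos'][2]*1000).round(1),'head',h.round(2),'tilt',M[:2,2].round(4),'F',np.round(o['contact_force'],1),np.round(o['joint_pos'],2))
    return o
E
python3 - <<'E'
from st import *
st()
m=bot.camera_model('wrist');p,d=bot.read_camera('wrist');np.savez('w3.npz',p=p,d=d,**m)
cv2.imwrite('pics/w3.png',p[:,:,::-1])
print(proj(m,bot.get_obs()['ee_pos']))
E
```

```text
t 3.2 tcp board [ 92.3 105.5] z 55.8 head 180.45 tilt [-0.007   0.0011] F [ 0.  -0.2  0.7] [-0.3   0.84  0.34  1.56 -0.35  0.82  1.41]
[[325.54321728 318.27270692]]
```

View pics/w3.png

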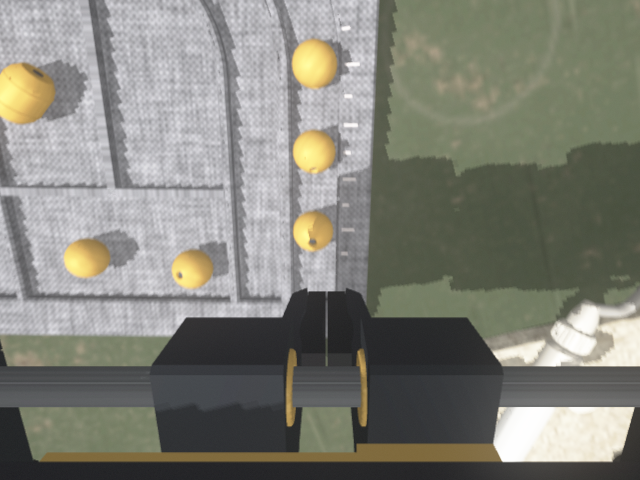

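The closer view shows the tail bead at (313,231), mid at (314,151) and lead at (315,63). The fingertips are near (326,300), slightly off to the outer side.

```bash
python3 - <<'E'
from st import *
from meas import meas
o=st();print(o['joint_velocities'])
for s,px,w in meas('w3.npz',False)[0]:print(s,px,(Q@(w*1000-c)).round(1))
E
```

```text
t 3.25 tcp board [ 94.4 105.7] z 58.3 head 180.39 tilt [-0.0025  0.0008] F [ 0.4 -0.1  1.2] [-0.3   0.83  0.34  1.55 -0.35  0.82  1.41]
[-0.00240606 -0.03944218  0.02888883 -0.03877038 -0.00094513  0.00201169
 -0.00197422]
[  43   47 1552] [313.9  63.3] [-8.1 99.4]
[  54   59 2435] [23.5 93.5] [  5.8 -31.7]
[  40   40 1250] [313.5 151.2] [29.9 99.3]
[  38   37 1015] [312.4 230.2] [68.3 98.8]
[  44   35 1187] [ 86.5 257.7] [ 83.9 -16.3]
[  39   35 1000] [192.4 268.5] [89.2 37.2]
```

Call:
{"name": "step_arm", "arguments": {
  "plan": [
    {"tx": -6, "ty": -6.3, "tz": 0, "turn": 0},
    {"tx": 0, "ty": 0, "tz": 12, "turn": 0.006},
    {"tx": 0, "ty": 0, "tz": 12, "turn": 0},
    {"tx": 0, "ty": 0, "tz": 8, "turn": 0},
    {"tx": 0, "ty": 0, "tz": 5, "turn": 0},
    {"tx": 0, "ty": 0, "tz": 0, "turn": 0},
    {"tx": 0, "ty": 0, "tz": 0, "turn": 0}
  ]
}}

```text
clock: 4.12
ee_pos: [0.6887, 0.0016, 0.022]
tcp_rot: [0.531, 3.096, 0.0]
contact_force: [0.2, 0.2, -0.2]
finger_gap: 0.004
grip_force: 0.0
```

```bash
python3 -c "
from st import *
st()"
```

```text
t 4.12 tcp board [102.4  98.4] z 22.0 head 180.03 tilt [ 0.0004 -0.0001] F [ 0.2  0.2 -0.2] [-0.28  0.89  0.33  1.54 -0.37  0.77  1.43]
```

Call:
{"name": "step_arm", "arguments": {
  "plan": [
    {"tx": 0, "ty": 0.8, "tz": 5, "turn": 0},
    {"tx": 0, "ty": 0, "tz": 3, "turn": 0},
    {"tx": 0, "ty": 0, "tz": 0, "turn": 0},
    {"tx": 3, "ty": 0, "tz": 0, "turn": 0},
    {"tx": 4, "ty": 0, "tz": 0, "turn": 0},
    {"tx": 4, "ty": 0, "tz": 0, "turn": 0},
    {"tx": 0, "ty": 0, "tz": 0, "turn": 0}
  ]
}}

```text
clock: 5.0
ee_pos: [0.678, 0.0064, 0.0138]
tcp_rot: [-0.531, -3.096, -0.0]
contact_force: [-0.4, -0.1, 0.4]
finger_gap: 0.002
grip_force: 0.0
```

```bash
python3 - <<'E'
from st import *
st()
m=bot.camera_model('wrist');p,d=bot.read_camera('wrist');np.savez('w4.npz',p=p,d=d,**m)
from meas import meas
for s,px,w in meas('w4.npz',False)[0]:print(s,px,(Q@(w*1000-c)).round(1))
cv2.imwrite('pics/w4.png',p[:,:,::-1])
E
```

```text
t 5.0 tcp board [90.7 99.4] z 13.8 head 180.05 tilt [-0.0002  0.0002] F [-0.4 -0.1  0.4] [-0.28  0.89  0.32  1.58 -0.37  0.74  1.43]
[  57   64 2808] [326.   46.9] [-8.7 99.4]
[  52   53 2118] [325.4 160.7] [29.  99.3]
[  47   48 1705] [324. 260.] [67.4 98.9]
[ 54  16 647] [ 42.2 281.8] [ 77.1 -14.1]
[24  4 68] [174.9 286.9] [79.1 38.8]
```

View pics/w4.png

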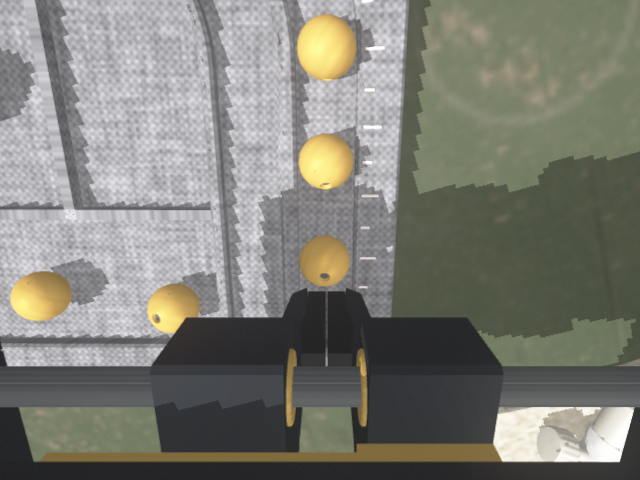

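The tail bead is at (324,260), straight ahead of the closed tips with a few mm of gap. I'll push along the leg now.

Call:
{"name": "step_arm", "arguments": {
  "plan": [
    {"tx": 2.5, "ty": 0, "tz": 0, "turn": 0},
    {"tx": 3, "ty": 0, "tz": 0, "turn": 0},
    {"tx": 4, "ty": 0, "tz": 0, "turn": 0},
    {"tx": 4, "ty": 0, "tz": 0, "turn": 0},
    {"tx": 5, "ty": 0, "tz": 0, "turn": 0},
    {"tx": 5, "ty": 0, "tz": 0, "turn": 0},
    {"tx": 5, "ty": 0, "tz": 0, "turn": 0}
  ]
}}

```text
clock: 5.92
ee_pos: [0.6512, 0.0157, 0.0138]
tcp_rot: [0.531, 3.096, -0.0]
contact_force: [-0.2, 0.1, -0.5]
finger_gap: 0.007
grip_force: 0.0
```

```bash
cat > look.py <<'E'
import sys
from st import *
from meas import meas
st()
m=bot.camera_model('wrist');p,d=bot.read_camera('wrist');np.savez('w5.npz',p=p,d=d,**m)
for s,px,w in meas('w5.npz',False)[0]:
    b=Q@(w*1000-c);print(s,px,b.round(1),'r',np.hypot(b[0]+4,b[1]).round(1),'th',np.rad2deg(np.arctan2(-b[0]-4,b[1])).round(1))
if len(sys.argv)>1:cv2.imwrite(f'pics/{sys.argv[1]}.png',p[:,:,::-1])
E
python3 look.py
```

```text
t 5.92 tcp board [62.3 99.2] z 13.8 head 180.04 tilt [ 0.0001 -0.    ] F [-0.2  0.1 -0.5] [-0.31  0.85  0.31  1.65 -0.37  0.69  1.43]
[  54   54 2258] [326.3 133.6] [-9.  99.5] r 99.6 th 2.9
[ 10  37 242] [  3.3 166. ] [  2.8 -18.8] r 20.0 th -160.1
[  50   93 3497] [325.5 243.4] [32.2 99.3] r 105.7 th -20.0
```

Call:
{"name": "step_arm", "arguments": {
  "plan": [
    {"tx": 4, "ty": 0, "tz": 0, "turn": 0},
    {"tx": 5, "ty": 0, "tz": 0, "turn": 0},
    {"tx": 5, "ty": 0, "tz": 0, "turn": 0},
    {"tx": 5, "ty": 0, "tz": 0, "turn": 0},
    {"tx": 5, "ty": 0, "tz": 0, "turn": 0},
    {"tx": 5, "ty": 0, "tz": 0, "turn": 0},
    {"tx": 5, "ty": 0, "tz": 0, "turn": 0}
  ]
}}

```text
clock: 6.85
ee_pos: [0.6191, 0.027, 0.0137]
tcp_rot: [0.531, 3.096, -0.0]
contact_force: [0.3, -0.0, -0.5]
finger_gap: 0.004
grip_force: 0.1
```

```bash
python3 look.py w6
```

```text
t 6.85 tcp board [28.3 99.2] z 13.7 head 180.03 tilt [ 0. -0.] F [ 0.3 -0.  -0.5] [-0.33  0.81  0.31  1.74 -0.38  0.64  1.42]
[  60  145 5526] [325.3 217.3] [-12.2  99.2] r 99.5 th 4.7
[  29   58 1093] [ 11.6 255.6] [  3.6 -24. ] r 25.2 th -162.3
```

View pics/w6.png

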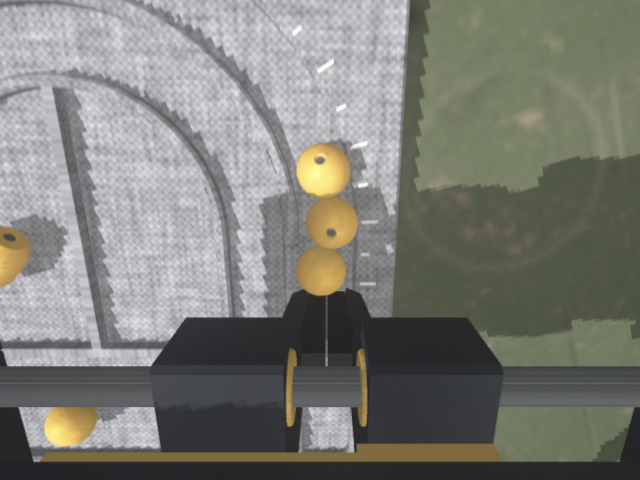

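The three beads now touch in a row at (321,271), (331,222) and (324,170). I'll push on to the curve start and turn in.

Call:
{"name": "step_arm", "arguments": {
  "plan": [
    {"tx": 4, "ty": 0, "tz": 0, "turn": 0},
    {"tx": 4.5, "ty": 0, "tz": 0, "turn": 0},
    {"tx": 4.5, "ty": 0, "tz": 0, "turn": 0},
    {"tx": 5, "ty": 0.8, "tz": 0, "turn": -0.05},
    {"tx": 5, "ty": 0.8, "tz": 0, "turn": -0.05},
    {"tx": 5, "ty": 0.8, "tz": 0, "turn": -0.05},
    {"tx": 5, "ty": 0.8, "tz": 0, "turn": -0.05}
  ]
}}

```text
clock: 7.78
ee_pos: [0.5884, 0.0397, 0.0138]
tcp_rot: [0.214, 3.134, 0.0]
contact_force: [-0.5, 0.1, 1.0]
finger_gap: 0.005
grip_force: 0.1
```

```bash
cat >> look.py <<'E'
o=bot.get_obs();t=Q@(o['ee_pos'][:2]*1000-c);M=R.from_rotvec(o['tcp_rot']).as_matrix()
h=np.arctan2(M[1,0],M[0,0])-yw
cc=np.array([-4,0])-t
print('centre in tool',cc@[np.cos(h),np.sin(h)],cc@[np.sin(h),-np.cos(h)],'theta',np.rad2deg(h)%360-180)
E
python3 look.py
```

```text
t 7.78 tcp board [ -4.8 100.9] z 13.8 head 191.69 tilt [0.0001 0.0001] F [-0.5  0.1  1. ] [-0.33  0.77  0.25  1.82 -0.32  0.59  1.56]
[ 126   29 2222] [73.2 10.2] [-95.8  -2.7] r 91.9 th 91.7
[  67  144 5541] [321. 217.] [-44.3  91. ] r 99.5 th 23.9
[  32   43 1056] [ 13.4 268.5] [  1.3 -24.2] r 24.8 th -167.6
centre in tool 19.07753812314613 -99.02429298884864 theta 11.800503265512674
```

Call:
{"name": "step_arm", "arguments": {
  "plan": [
    {"tx": 5, "ty": 0.8, "tz": 0, "turn": -0.05},
    {"tx": 5, "ty": 0.8, "tz": 0, "turn": -0.05},
    {"tx": 5, "ty": 0.9, "tz": 0, "turn": -0.05},
    {"tx": 5, "ty": 0.9, "tz": 0, "turn": -0.05},
    {"tx": 5, "ty": 0.9, "tz": 0, "turn": -0.05},
    {"tx": 5, "ty": 0.9, "tz": 0, "turn": -0.05},
    {"tx": 0, "ty": 0, "tz": 0, "turn": 0}
  ]
}}

```text
clock: 8.7
ee_pos: [0.5584, 0.0452, 0.0137]
tcp_rot: [0.252, -3.131, -0.0]
contact_force: [0.6, 0.2, 0.0]
finger_gap: 0.004
grip_force: 0.0
```

```bash
python3 look.py w8
```

```text
t 8.7 tcp board [-35.  96.] z 13.7 head 208.72 tilt [-0.0005  0.0001] F [0.6 0.2 0. ] [-0.29  0.73  0.17  1.9  -0.23  0.53  1.77]
[ 211   67 6072] [139.2  23. ] [-98.5  -9.4] r 95.0 th 95.7
[  68  151 5759] [318.  211.9] [-70.9  73. ] r 99.0 th 42.5
[  32   49 1042] [ 12.  249.9] [  0.2 -24.4] r 24.8 th -170.2
centre in tool 19.32759133929557 -99.02402302794293 theta 28.67222111182204
```

View pics/w8.png

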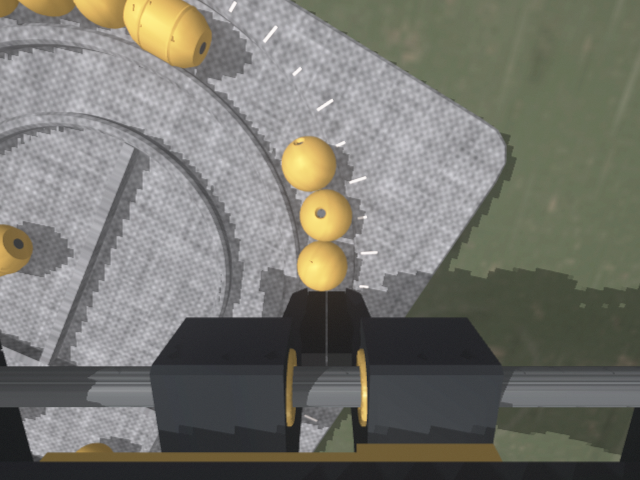

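The row is intact at (322,266), (325,215) and (309,163), with about 40 mm left to the barrel at (168,32). I'll continue.

Call:
{"name": "step_arm", "arguments": {
  "plan": [
    {"tx": 4, "ty": 0.6, "tz": 0, "turn": -0.04},
    {"tx": 5, "ty": 0.9, "tz": 0, "turn": -0.05},
    {"tx": 5, "ty": 0.9, "tz": 0, "turn": -0.05},
    {"tx": 5, "ty": 0.9, "tz": 0, "turn": -0.05},
    {"tx": 5, "ty": 0.9, "tz": 0, "turn": -0.05},
    {"tx": 5, "ty": 0.9, "tz": 0, "turn": -0.05},
    {"tx": 0, "ty": 0, "tz": 0, "turn": 0}
  ]
}}

```text
clock: 9.62
ee_pos: [0.5292, 0.0418, 0.0137]
tcp_rot: [0.702, -3.062, -0.0]
contact_force: [0.1, 0.1, -0.6]
finger_gap: 0.005
grip_force: 0.0
```

```bash
python3 look.py w9
```

```text
t 9.62 tcp board [-61.4  83.1] z 13.7 head 225.32 tilt [-0.0005  0.    ] F [ 0.1  0.1 -0.6] [-0.24  0.7   0.1   1.97 -0.14  0.48  1.98]
[ 232  122 9493] [188.7  47.1] [-98.1 -19.9] r 96.2 th 101.9
[  68  152 5684] [318.6 211.8] [-89.4  51. ] r 99.4 th 59.2
[  36   50 1292] [ 13.8 230.8] [ -0.4 -26. ] r 26.3 th -172.1
centre in tool 19.11107970190566 -99.18204674822583 theta 45.280918040854544
```

View pics/w9.png

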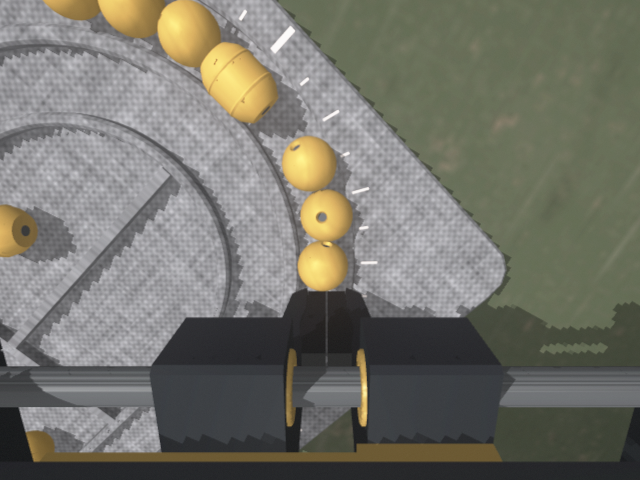

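The row is at (323,265), (326,215) and (309,163), and the barrel is centred near (239,83). I'll work out the remaining gap.

```bash
cat > gap.py <<'E'
import sys
from st import *
m=np.load(sys.argv[1]);pts=np.array(eval(sys.argv[2]))
b=((Q@(ray(m,pts,.016)[:,:2]*1000-c[None]).T).T)
th=np.rad2deg(np.arctan2(-b[:,0]-4,b[:,1]))
print(b.round(1),'th',th.round(1),'r',np.hypot(b[:,0]+4,b[:,1]).round(1),'dist',np.linalg.norm(np.diff(b,axis=0),axis=1).round(1))
E
python3 gap.py w5.npz "[[323,265.5],[326,215],[309,163],[239,83]]"
```

```text
[[ -75.3   67.6]
 [ -90.5   53.8]
 [ -99.7   35.6]
 [-101.8   -0.5]] th [46.5 58.1 69.6 90.3] r [ 98.2 101.9 102.1  97.8] dist [20.5 20.4 36.1]
```

Call:
{"name": "step_arm", "arguments": {
  "plan": [
    {"tx": 2.5, "ty": 0.45, "tz": 0, "turn": -0.025},
    {"tx": 2.5, "ty": 0.45, "tz": 0, "turn": -0.025},
    {"tx": 2.5, "ty": 0.45, "tz": 0, "turn": -0.025},
    {"tx": 2.5, "ty": 0.45, "tz": 0, "turn": -0.025},
    {"tx": 0, "ty": 0, "tz": 0, "turn": 0},
    {"tx": 0, "ty": 0, "tz": 0, "turn": 0}
  ]
}}

```text
clock: 10.42
ee_pos: [0.5201, 0.039, 0.0137]
tcp_rot: [-0.853, 3.023, 0.0]
contact_force: [-0.6, -0.0, 1.2]
finger_gap: 0.008
grip_force: 0.0
```

```bash
python3 look.py; cat > circ.py <<'E'
from h import *
m=np.load('w5.npz');g=cv2.inRange(cv2.cvtColor(m['p'],cv2.COLOR_RGB2HSV),(12,90,90),(32,255,255));g[292:]=0
dt=cv2.distanceTransform(g,cv2.DIST_L2,5)
pk=(dt==cv2.dilate(dt,np.ones((31,31))))&(dt>18)
for y,x in np.argwhere(pk):print(x,y,dt[y,x].round(1))
E
python3 circ.py
```

```text
t 10.43 tcp board [-69.   77.4] z 13.7 head 231.01 tilt [0. 0.] F [-0.6 -0.   1.2] [-0.22  0.68  0.07  1.99 -0.1   0.47  2.05]
[  223   142 10008] [206.   57.6] [-97.6 -22.8] r 96.4 th 103.7
[  67  148 5766] [320.  214.2] [-93.5  43.7] r 99.5 th 64.0
[  39   51 1455] [ 15.3 223.3] [ -0.3 -26.8] r 27.0 th -172.1
centre in tool 19.300212284641216 -99.2140805150199 theta 51.02125469898661
109 0 25.0
162 17 28.6
163 17 28.6
163 18 28.6
214 50 29.0
253 96 28.2
254 97 28.2
258 102 28.2
263 108 28.2
312 167 26.4
312 168 26.4
0 222 25.2
327 224 21.0
322 267 24.2
```

```bash
python3 gap.py w5.npz "[[322,268],[312,167.5],[258.5,102.5],[214,50]]"
```

```text
[[ -80.3   61.1]
 [-102.2   28.2]
 [-101.9   -0.9]
 [-101.4  -22.8]] th [ 51.3  74.   90.5 103.2] r [ 97.7 102.2  97.9 100. ] dist [39.5 29.1 21.9]
```

Call:
{"name": "step_arm", "arguments": {
  "plan": [
    {"tx": 1.5, "ty": 0.28, "tz": 0, "turn": -0.015},
    {"tx": 1.5, "ty": 0.28, "tz": 0, "turn": -0.015},
    {"tx": 1.5, "ty": 0.28, "tz": 0, "turn": -0.015},
    {"tx": 0, "ty": 0, "tz": 0, "turn": 0},
    {"tx": 0, "ty": 0, "tz": 0, "turn": 0}
  ]
}}

```text
clock: 11.1
ee_pos: [0.5158, 0.0373, 0.0137]
tcp_rot: [-0.921, 3.004, 0.0]
contact_force: [1.1, -0.3, 1.0]
finger_gap: 0.006
grip_force: 0.0
```

```bash
python3 look.py w11; python3 circ.py
```

```text
t 11.1 tcp board [-72.5  74.3] z 13.7 head 233.6 tilt [-0.  0.] F [ 1.1 -0.3  1. ] [-0.21  0.68  0.06  2.   -0.09  0.46  2.08]
[  218   153 10398] [212.3  62.5] [-97.3 -24.6] r 96.5 th 104.8
[  66  146 5739] [320.  215.4] [-95.1  39.9] r 99.5 th 66.4
[  41   52 1542] [ 16.1 220.7] [ -0.2 -27.1] r 27.4 th -171.9
centre in tool 19.24198148802365 -99.20434664285128 theta 53.60004972153391
122 0 28.6
176 25 28.6
224 58 28.6
225 59 28.6
226 61 28.6
265 111 28.0
312 166 24.6
310 167 24.6
0 220 26.0
1 220 26.0
327 220 25.2
323 267 22.4
```

View pics/w11.png

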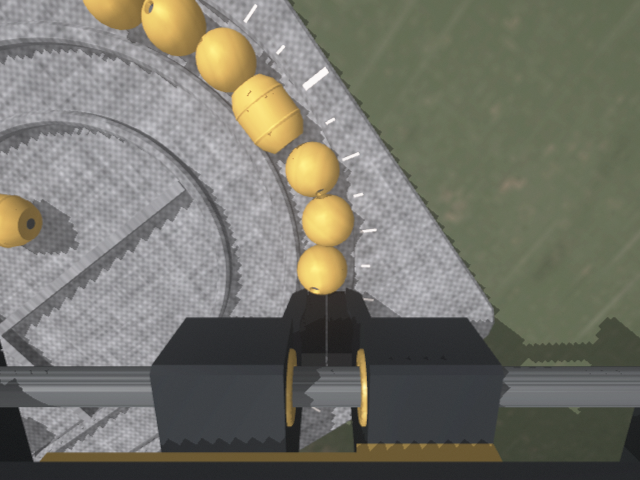

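The final row is tail (322,270), mid (327,220) and lead (313,168), with the barrel centre at (267,113) and a gap that is very small now.

```bash
python3 gap.py w5.npz "[[322,270],[327,220],[312.5,168],[267,113],[226,59]]"
```

```text
[[ -82.5   58.2]
 [ -96.2   42.9]
 [-103.5   24. ]
 [-102.1   -0.9]
 [-101.7  -22.7]] th [ 53.5  65.   76.5  90.5 103.1] r [ 97.8 101.7 102.3  98.1 100.3] dist [20.5 20.3 24.9 21.8]
```

Call:
{"name": "step_arm", "arguments": {
  "plan": [
    {"tx": 1, "ty": 0.19, "tz": 0, "turn": -0.01},
    {"tx": 1, "ty": 0.19, "tz": 0, "turn": -0.01},
    {"tx": 0, "ty": 0, "tz": 0, "turn": 0},
    {"tx": 0, "ty": 0, "tz": 0, "turn": 0}
  ]
}}

```text
clock: 11.65
ee_pos: [0.5139, 0.0364, 0.0137]
tcp_rot: [-0.951, 2.994, -0.0]
contact_force: [0.5, -0.1, 1.1]
finger_gap: 0.004
grip_force: 0.0
```

```bash
python3 look.py; python3 circ.py
```

```text
t 11.65 tcp board [-74.   72.9] z 13.7 head 234.74 tilt [0. 0.] F [ 0.5 -0.1  1.1] [-0.2   0.68  0.06  2.01 -0.08  0.46  2.1 ]
[  215   157 10583] [215.   64.6] [-97.1 -25.5] r 96.5 th 105.3
[  66  145 5657] [320.2 215.7] [-95.9  38.2] r 99.5 th 67.4
[  42   52 1577] [ 16.4 219.6] [ -0.1 -27.3] r 27.6 th -171.8
centre in tool 19.16671799350701 -99.23386184918473 theta 54.74730283736693
126 0 30.6
182 29 28.4
230 64 28.6
271 119 28.0
312 165 23.0
310 166 23.0
0 219 26.0
1 219 26.0
328 221 25.4
323 265 20.8
```

Call:
{"name": "step_arm", "arguments": {
  "plan": [
    {"tx": -3, "ty": 0, "tz": 0, "turn": 0},
    {"tx": -6, "ty": 0, "tz": 0, "turn": 0},
    {"tx": -10, "ty": 0, "tz": 0, "turn": 0},
    {"tx": -5, "ty": 0, "tz": -20, "turn": 0},
    {"tx": 0, "ty": 0, "tz": -40, "turn": 0},
    {"tx": 0, "ty": 0, "tz": -50, "turn": 0},
    {"tx": 0, "ty": 0, "tz": 0, "turn": 0},
    {"tx": 0, "ty": 0, "tz": 0, "turn": 0}
  ]
}}

```text
clock: 12.7
ee_pos: [0.5335, 0.0507, 0.1234]
tcp_rot: [0.952, -2.994, -0.0]
contact_force: [-0.7, -1.2, -0.3]
finger_gap: 0.005
grip_force: 0.0
```

```bash
python3 look.py; python3 - <<'E'
from st import *
m=np.load('w5.npz');g=cv2.inRange(cv2.cvtColor(m['p'],cv2.COLOR_RGB2HSV),(12,90,90),(32,255,255));g[290:]=0
dt=cv2.distanceTransform(g,cv2.DIST_L2,5);pk=(dt==cv2.dilate(dt,np.ones((17,17))))&(dt>9)
n,_,_,ce=cv2.connectedComponentsWithStats(cv2.dilate(pk.astype(np.uint8),np.ones((5,5))))
b=(Q@(ray(m,ce[1:],.016)[:,:2]*1000-c).T).T
for q,pp in zip(b,ce[1:]):print(pp.round(0),q.round(1),'r',np.hypot(q[0]+4,q[1]).round(1),'th',np.rad2deg(np.arctan2(-q[0]-4,q[1])).round(1))
# same for w2 (start)
m=np.load('w2.npz');g=cv2.inRange(cv2.cvtColor(m['p'],cv2.COLOR_RGB2HSV),(12,90,90),(32,255,255));g[290:]=0
dt=cv2.distanceTransform(g,cv2.DIST_L2,5);pk=(dt==cv2.dilate(dt,np.ones((13,13))))&(dt>6)
n,_,_,ce=cv2.connectedComponentsWithStats(cv2.dilate(pk.astype(np.uint8),np.ones((3,3))))
b=(Q@(ray(m,ce[1:],.016)[:,:2]*1000-c).T).T
print('start')
for q in b:
  if q[0]<-50:print(q.round(1),'th',np.rad2deg(np.arctan2(-q[0]-4,q[1])).round(1))
E
```

```text
t 12.7 tcp board [-60.3  92.9] z 123.4 head 234.78 tilt [-0.0002  0.0001] F [-0.7 -1.2 -0.3] [-0.25  0.51  0.09  1.93 -0.07  0.71  2.07]
[ 119  102 3592] [259.5  44.7] [-96.6 -27.5] r 96.6 th 106.5
[  39   93 1942] [322.3 139.8] [-95.5  38.5] r 99.3 th 67.2
[  45   33 1080] [127.6 139.9] [  5.6 -32.4] r 33.8 th -163.5
[ 33  26 663] [ 61.1 228.6] [ 83.2 -15.7] r 88.6 th -100.2
[ 27  10 194] [111.  284.6] [84.4 33.6] r 94.6 th -69.2
centre in tool 42.84050340132246 -99.72823897068379 theta 54.76919675802645
[215.  14.] [-85.4 -55.1] r 98.2 th 124.1
[245.  28.] [-95.1 -39.4] r 99.2 th 113.4
[271.  47.] [-101.4  -22.6] r 100.0 th 103.1
[293.  78.] [-101.8   -1.1] r 97.8 th 90.7
[317. 106.] [-104.5   20.1] r 102.5 th 78.7
[128. 140.] [  5.2 -32.1] r 33.4 th -164.0
[327. 142.] [-97.2  41.3] r 101.9 th 66.1
[323. 169.] [-85.3  53.7] r 97.5 th 56.5
[ 61. 229.] [ 83.2 -15.8] r 88.6 th -100.3
start
[-102.1   -0.2] th 90.1
[-101.6  -21.8] th 102.6
[-96.1 -38.4] th 112.6
```

```bash
python3 -c "
from cell import bot
print(bot.finish_job())"
```

```text
the job is handed in; nothing more can be done
None
```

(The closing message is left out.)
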